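# Roll a brass plaque face up onto the bench block

## Task

The brass plaque lies face down on the bench in front of the steel bench block. Using only the fingertips as a pusher, push it against the side of the block until it tips up on edge and turns over onto the block, face up, then push it fully onto the block so that no corner overhangs, ready for stamping. Do not pick it up or carry it, leave the tools around it where they are, and finish with the hand away from it.

Things in the scene. Friction and masses are not known exactly. Their poses are not given: they have to be found in the camera images.
- plaque: Loose brass plate, 60 (x) by 80 (y) by 6 mm thick (z), about 0.2 kg, square edges. Origin at its very centre. +z comes out of the plain back (up at the start: face down on the bench, z = 0), so +z is down when face up. Starts 5 to 50 mm off the block, +x to it. Held to the block by about 10 N on its near edge, that edge clings to a slowly rising fingertip; past upright it falls onto the block.
- block: Heavy square steel bench block, fixed: it does not move when pushed. 120 mm by 120 mm (its x and y), 12 mm high, flat hard top. Origin at the centre of its underside, on the bench; +z up. The plaque lies in front of its -x side, which is the vertical face 60 mm from the origin, turned towards the robot.
- plaque_corner0 (a point): Corner of the plaque at (+30, +40) mm in the plaque's frame, half-way through the thickness.
- plaque_corner1 (a point): Corner of the plaque at (+30, -40) mm, likewise.
- plaque_corner2 (a point): Corner of the plaque at (-30, -40) mm, likewise.
- plaque_corner3 (a point): Corner of the plaque at (-30, +40) mm, likewise.
- hammer: Bystander: small chasing hammer lying flat beside the block, 195 mm long along its x, 48 mm across the head, 25 mm high. Origin on the bench under its length. Leave it.
- jar: Bystander: small round jar standing beside the work, 44 mm diameter, 52 mm tall. Origin at the centre of its underside. Leave it.
- ring_cone: Bystander: dark wooden ring cone with a ring on it, 38 mm diameter at the foot, 69 mm tall. Origin at the centre of its underside. Leave it.
- loupe: Bystander: folded steel loupe lying flat, 60 mm by 25 mm, 18 mm high; origin under its round end, the case to its +x. Leave it.
There are look-alikes about, which are no part of the job. Several things look just like the plaque: the one meant starts farthest to the robot's left. What is shaped like the block but turquoise is not meant.

How it is judged:
On the way:
1. the plaque stands tipped up on edge against the block (angle between plaque's own z axis and vertical between 1 and 2.2 rad and contact force between plaque and block above 0.05 N), for 0.02 s.
At the end, for the whole second after the job is handed in: The plaque lies face up (within 0.14 rad of level), at rest, flat on top of the block, with all four corners over the block's top (1.5 mm grace); the hammer, jar, ring cone and loupe are within 20 mm of where they stood (angle between plaque's own z axis and vertical above 3 rad and height (world z) of plaque between 0.0125 and 0.0175 m and x of plaque_corner0 in the frame of block between -0.0615 and 0.0615 m and y of plaque_corner0 in the frame of block between -0.0615 and 0.0615 m and x of plaque_corner1 in the frame of block between -0.0615 and 0.0615 m and y of plaque_corner1 in the frame of block between -0.0615 and 0.0615 m and x of plaque_corner2 in the frame of block between -0.0615 and 0.0615 m and y of plaque_corner2 in the frame of block between -0.0615 and 0.0615 m and x of plaque_corner3 in the frame of block between -0.0615 and 0.0615 m and y of plaque_corner3 in the frame of block between -0.0615 and 0.0615 m and linear speed of plaque below 0.02 m/s and not (distance of any of hammer, jar, ring_cone, loupe from where it was at the start of the episode above 0.02 m)); the robot touches nothing.
It fails at once if the plaque is lifted clear: its centre over 60 mm above the bench, or all four corners over 35 mm, or all four over 22 mm before it has turned over (height (world z) of plaque above 0.06 m or height (world z) of each of plaque_corner0, plaque_corner1, plaque_corner2, plaque_corner3 above 0.035 m or (height (world z) of each of plaque_corner0, plaque_corner1, plaque_corner2, plaque_corner3 above 0.022 m and angle between plaque's own z axis and vertical below 2 rad)).
It fails at once if a bystander is knocked or moved by more than 20 mm (distance of any of hammer, jar, ring_cone, loupe from where it was at the start of the episode above 0.02 m).
It also fails if it takes over 67 s, if anything falls off the work surface, if the arm or the gripper's body presses on something with over 40 N, if the wrist force passes 120 N, or if a joint passes its speed limit or range.

## Robot

A 6-joint arm with a two-finger parallel gripper is mounted at the origin on the work surface. World frame = base frame: x ahead of the robot, y to its left, z up, the work surface at z = 0. Lengths are in m, angles in rad, forces in N, time in s.
With the tool pointing down it reaches from about 0.35 to 0.8 m from the base axis. Payload 7.3 kg.
Tool frame: the origin (TCP) lies between the finger pads; the fingertips stand 25 mm ahead of it and the grasp point (between the pads) lies 6 mm ahead of it (r.tip_extent is the distance from the TCP to the fingertips, in m); z points along the fingers, y is the direction in which the jaws open and shut (so a half turn about z gives the same grasp; the last joint's range is limited). The gripper opens to 85 mm and grips with 20 to 120 N. Pads are 22 mm wide; open, the fingers measure 114 mm over their backs; the gripper's body (76 mm by 85 mm) begins 54 mm behind the grasp point. The pads swing forward as they close: fully open they stand 13 mm farther back than shut.
Start: joints at [-1.324, 0.342, 1.524, -0, 1.275, -0.146], TCP at [0.201, -0.485, 0.256] pointing down, gripper open.
Joint ranges: [-2.53, 2.53], [-0.77, 2.02], [0.04, 2.7], [-1, 4.14], [0.28, 2.66], [-3.11, 3.11]. Speed limits (rad/s): [2.57, 2.57, 3.14, 3.14, 3.14, 3.14].

## Interface

Orientations are given as a unit quaternion [x, y, z, w].
In Python, from workcell import r, command_gripper, optics gives the robot as it stands. The module is installed in compiled form; this text tells all that it offers. Calls block until the motion is done:
- r.reach(position, orientation): joint-space move of the TCP to a pose.
- r.move_straight(position, orientation=None, speed=0.15, max_force=None): straight line of the TCP; orientation=None keeps the orientation; speed is the mean speed in m/s. With max_force (N) it stops when the force on the tool has changed by that much, and returns True; else False.
- r.movej(angles): joint-space move.
- command_gripper(opening, force=None): finger opening in m; force is the grip in N (None keeps the last); returns when the fingers have stopped.
- r.hold(seconds).
- r.solve_ik(position, orientation): joint angles nearest the present ones, or None.
- r.read_state(): the state.
- optics.get_image(name): name is "scene" or "top" or "wrist"; returns (picture, depth): 400x640x3 uint8, red, green, blue; 400x640 float32, m along the optical axis (not along the pixel's ray), 0 where there is no reading.
- optics.camera_model(name): a dict with "K" (3x3 intrinsics, pixels), "R" (3x3) and "t" (3): a world point X has camera coordinates R X + t; the wrist camera has in their place "tool_from_camera" (4x4, takes a point from camera to tool coordinates, whose origin is the TCP and whose axes are the flange's). Camera axes: x right, y down, z forward; pixel columns grow to the right and rows downward; lengths in m; the calibration is good to about 2 mm. A picture is of the moment at which its call begins: read the wrist's pose just before it. camera_model takes no time and is no camera call.
A pose or a line that the arm cannot do raises r.PlanningError and nothing moves.
- r.finish_job(): hands the job in, once; it reports no verdict.
The state is a dict: "time_s": time; "joint_positions": joint angles; "dq": joint speeds; "tau": joint torques, N m; "eef_pos": TCP position; "eef_rot": TCP orientation; "contact_force": force on the tool from outside, world axes, zero at the start; "torque": the same for the moment, N m; "grip_width": finger opening in m.
Only numpy, scipy, OpenCV 4.12 (cv2) and the standard library are available. Lean on these libraries where they do the work, as an engineer would, in place of code of your own. Each camera call takes 0.05 s, during which the arm holds its last target.

## Working session

There is one attempt and no reset: what is moved stays moved. The work goes in short steps, each a Python script; the robot and the scene stay as the last script left them, time stands still between calls to the robot, and variables do not carry over. Pictures are saved under pics/ and viewed, and the job is handed in when it is done.

```bash
mkdir -p pics; ls
python3 - <<'E'
from workcell import r, command_gripper, optics
import cv2,numpy as np
for n in ("scene","top"):
    p,d=optics.get_image(n); cv2.imwrite(f"pics/{n}0.png",p[:,:,::-1]); np.savez(f"{n}0.npz",p=p,d=d)
    m=optics.camera_model(n); print(n,m["K"].round(1).tolist(),m["R"].round(3).tolist(),m["t"].round(3).tolist())
print(r.read_state()["time_s"],r.tip_extent)
E
```

```text
pics
scene [[432.8, 0.0, 310.0], [0.0, 432.8, 199.4], [0.0, 0.0, 1.0]] [[-0.075, 0.997, 0.017], [0.524, 0.054, -0.85], [-0.849, -0.055, -0.526]] [0.011, -0.293, 1.432]
top [[508.9, 0.0, 321.4], [0.0, 508.9, 212.5], [0.0, 0.0, 1.0]] [[0.026, -1.0, -0.006], [-0.973, -0.024, -0.227], [0.227, 0.012, -0.974]] [0.004, 0.616, 0.791]
0.1 0.025
```

View pics/scene0.png

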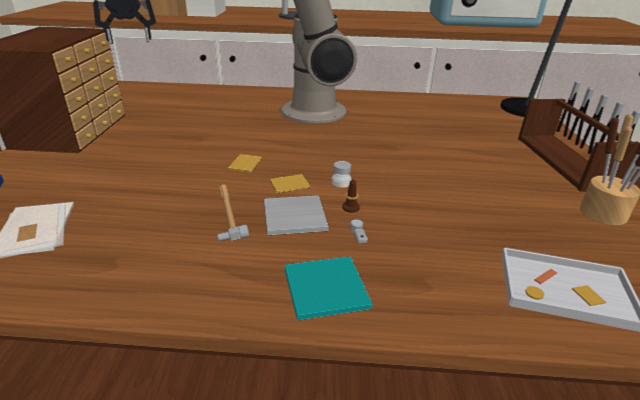

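View pics/top0.png

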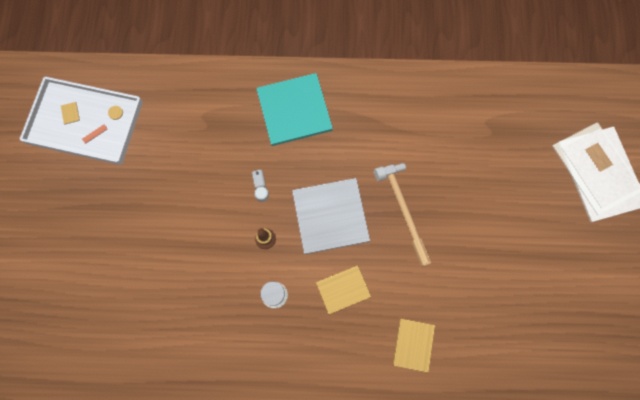

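The top view has +x up and +y left. The block is at about (331,215). The plaque is the left one of the two full-size brass plates, at about (343,289). The decoy is at (414,345). The jar is at (273,294), the cone at (264,238) and the hammer on the right. Next I measure.

```bash
cat > h.py <<'E'
import numpy as np,cv2
from workcell import r, command_gripper, optics
def back(n,px,z):
    m=optics.camera_model(n);K,R,t=map(np.array,(m["K"],m["R"],m["t"]))
    px=np.atleast_2d(px).astype(float)
    ray=np.c_[(px-K[:2,2])/[K[0,0],K[1,1]],np.ones(len(px))]@R
    c=-R.T@t
    return c+ray*((z-c[2])/ray[:,2])[:,None]
def cloud(n,d):
    m=optics.camera_model(n);K,R,t=map(np.array,(m["K"],m["R"],m["t"]))
    v,u=np.mgrid[:400,:640]
    P=np.stack([(u-K[0,2])/K[0,0]*d,(v-K[1,2])/K[1,1]*d,d],-1)
    return (P-t)@R
def rect(n,mask,z):
    c=max(cv2.findContours(mask.astype(np.uint8),cv2.RETR_EXTERNAL,cv2.CHAIN_APPROX_NONE)[0],key=cv2.contourArea)[:,0]
    P=back(n,c,z)[:,:2].astype(np.float32)*1000
    return cv2.minAreaRect(P), cv2.boxPoints(cv2.minAreaRect(P)).round(1).tolist()
def brass(p):
    h=cv2.cvtColor(p,cv2.COLOR_RGB2HSV); return h
E
python3 - <<'E'
from h import *
for n,pp,bp in(("top",(343,289),(331,215)),("scene",(290,184),(296,210))):
    f=np.load(f"{n}0.npz");p,d=f["p"],f["d"]
    h=cv2.cvtColor(p,cv2.COLOR_RGB2HSV)
    print(n,h[pp[1],pp[0]],h[bp[1],bp[0]],cloud(n,d)[pp[1],pp[0]].round(4),cloud(n,d)[bp[1],bp[0]].round(4))
    for q,z in((pp,.006),(bp,.012)):
        ff=np.zeros((402,642),np.uint8)
        im=cv2.cvtColor(p,cv2.COLOR_RGB2LAB)
        cv2.floodFill(im,ff,q,0,(35,9,9),(35,9,9),4|cv2.FLOODFILL_MASK_ONLY|cv2.FLOODFILL_FIXED_RANGE|(1<<8))
        m=ff[1:-1,1:-1]
        print(m.sum(),rect(n,m,z))
E
```

```text
top [ 20 128 219] [107  11 206] [ 0.493  -0.0214  0.0045] [0.6251 0.0027 0.0105]
1578 (((492.8270263671875, -21.021190643310547), (61.040679931640625, 80.76911163330078), 23.843387603759766), [[448.6000061035156, 3.5999999046325684], [481.20001220703125, -70.30000305175781], [537.0999755859375, -45.599998474121094], [504.3999938964844, 28.299999237060547]])
4218 (((625.30126953125, 4.2715606689453125), (119.12545013427734, 119.30950927734375), 12.55223274230957), [[554.2000122070312, 49.599998474121094], [580.0999755859375, -66.9000015258789], [696.4000244140625, -41.0], [670.5, 75.4000015258789]])
scene [ 20 167 180] [ 90   2 153] [ 0.5041 -0.0192  0.0064] [0.6208 0.0068 0.0121]
494 (((497.896240234375, -21.035053253173828), (68.38444519042969, 82.11344146728516), 23.524215698242188), [[450.20001220703125, 3.0], [482.8999938964844, -72.30000305175781], [545.5999755859375, -45.0], [512.9000244140625, 30.299999237060547]])
2126 (((633.4395751953125, 5.181602478027344), (133.6891326904297, 120.47210693359375), 12.498506546020508), [[555.0999755859375, 49.5], [581.2000122070312, -68.0999984741211], [711.7000122070312, -39.20000076293945], [685.7000122070312, 78.5]])
```

```bash
cat >> h.py <<'E'
from scipy.spatial.transform import Rotation as Ro
YAW=np.deg2rad(12.5); BC=np.array([0.6255,0.0045])
ex=np.array([np.cos(YAW),np.sin(YAW),0]); ey=np.array([-ex[1],ex[0],0])
def W(x,y,z): return np.r_[BC,0]+x*ex+y*ey+np.array([0,0,z])
def B(p): d=np.array(p)-np.r_[BC,0]; return np.array([d@ex,d@ey,d[2]])
Q1=Ro.from_matrix(np.c_[ex,-ey,[0,0,-1]]).as_quat(); Q2=Ro.from_matrix(np.c_[-ex,ey,[0,0,-1]]).as_quat()
def F(): 
    s=r.read_state(); f=np.array(s["contact_force"]); return np.array([f@ex,f@ey,f[2]]),B(s["eef_pos"]),s["time_s"]
E
python3 - <<'E'
from h import *
for q in(Q1,Q2):
    print(r.solve_ik(W(-.2,.004,.1),q))
    print(r.solve_ik(W(.04,.004,.1),q))
print(Ro.from_quat(r.read_state()["eef_rot"]).as_matrix().round(2))
print(back("top",[[414,345],[395,345],[273,294],[264,238]],0.006).round(3))
E
```

```text
[-2.59354518e-01  3.86699222e-01  1.97770471e+00 -4.44089210e-16
  7.77188724e-01  1.09327565e+00]
[-8.96287182e-02  7.35610605e-01  1.29367862e+00 -4.44089210e-16
  1.11230343e+00  1.26300145e+00]
[-2.59354518e-01  3.86699222e-01  1.97770471e+00 -4.44089210e-16
  7.77188724e-01 -2.04831700e+00]
[-8.96287182e-02  7.35610605e-01  1.29367862e+00 -4.44089210e-16
  1.11230343e+00 -1.87859120e+00]
[[ 0.92  0.38 -0.  ]
 [ 0.38 -0.92  0.  ]
 [ 0.   -0.   -1.  ]]
[[ 0.401 -0.145  0.006]
 [ 0.4   -0.112  0.006]
 [ 0.481  0.102  0.006]
 [ 0.581  0.123  0.006]]
```

Run:
```python
from h import *
r.reach(W(-.2,.004,.10),Q1)
command_gripper(0.03,20)
print(F(), r.read_state()["grip_width"])
r.move_straight(W(-.2,.004,.045),speed=.1)
print(r.move_straight(W(-.2,.004,.005),speed=.02,max_force=3),F())
b=F()[1]
r.move_straight(W(-.2,.004,b[2]+.0025),speed=.03); print(F())
p,d=optics.get_image("wrist"); cv2.imwrite("pics/w1.png",p[:,:,::-1])
p,d=optics.get_image("top"); cv2.imwrite("pics/t1.png",p[:,:,::-1])
```

```text
(array([ 0.81265605,  0.44663034, -0.33813354]), array([-0.2000268 ,  0.00398636,  0.0999919 ]), 2.5833) 0.029990425570200874
True (array([-0.80159015,  0.83107129,  7.41743822]), array([-0.19999804,  0.0039888 ,  0.02454766]), 4.3917)
(array([-0.31096825,  0.08155194,  0.76020308]), array([-0.19992859,  0.00396184,  0.02704728]), 4.6417)
```

View pics/w1.png

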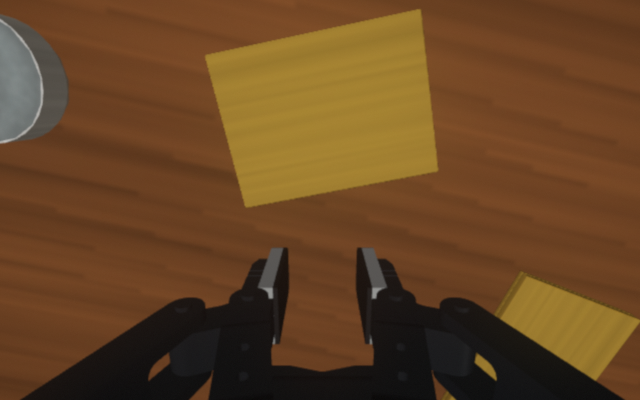

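View pics/t1.png

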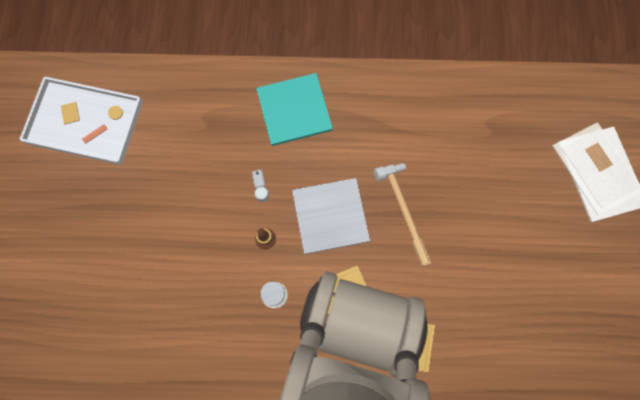

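The fingers are behind the plaque and roughly centred on its near edge, whose corners are at (246,207) and (437,171). Next I push it to the block.

Run:
```python
from h import *
z=F()[1][2]-0.0008
print(r.move_straight(W(-.14,.004,z),speed=.04,max_force=20),F())
print(r.move_straight(W(-.115,.004,z),speed=.015,max_force=8),F())
for i in range(2): r.hold(.1); print(F())
p,d=optics.get_image("wrist"); cv2.imwrite("pics/w2.png",p[:,:,::-1])
```

```text
False (array([-1.855911  ,  1.07249795,  0.18385922]), array([-0.13999442,  0.00398383,  0.02614207]), 6.3917)
True (array([-0.31173861,  1.32448443, -0.72211417]), array([-0.13076518,  0.00424939,  0.02559776]), 7.25)
(array([-0.0060574 ,  0.61839555, -0.49420897]), array([-0.13100997,  0.00434272,  0.02543309]), 7.35)
(array([-0.13246308, -0.28486366,  0.10148854]), array([-0.13129259,  0.00439683,  0.02535053]), 7.45)
```

View pics/w2.png

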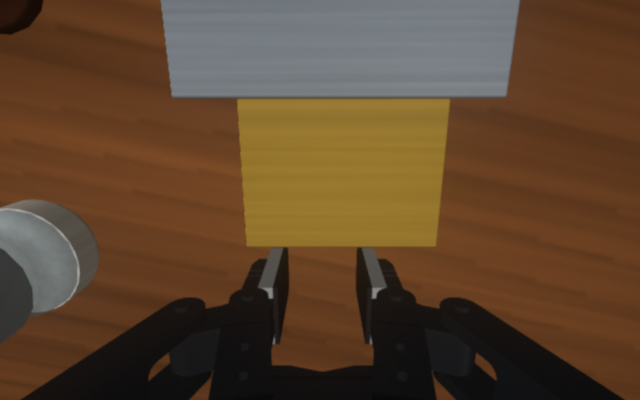

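The plaque is flush against the block face and square to it: the shared edge is at row 97 and the near edge at row 246 on the pads. Next I press and lift slowly along the arc.

```bash
cat > lift.py <<'E'
from h import *
import sys,json
def path(th): s,c=np.sin(th),np.cos(th); return -.06-.006*s-.06*c-.011, .06*s
def run(th0,th1,dth,off,y,z0,tgt,speed=.02,k=0.00008):
    th=th0
    while th<th1-1e-6:
        th=min(th+dth,th1)
        x,z=path(th)
        r.move_straight(W(x+off,y,z0+z),speed=speed)
        f,b,t=F()
        T=tgt(th)
        off+=np.clip(k*(T+f[0]),-.0006,.0006)
        print(f"th {np.degrees(th):.1f} off {off*1e3:.2f} f {f.round(1)} b {(b*1e3).round(1)} t {t:.2f}")
    return off
E
python3 - <<'E'
from lift import *
y=.0042; z0=.0256
off=-.0005
for i in range(25):
    r.move_straight(W(-.131+off,y,z0),speed=.01); f,b,t=F()
    if -f[0]>9: break
    off+=.0002
print(off,f,b*1e3,t)
off=run(0,np.radians(12),np.radians(1),off,y,z0,lambda th:10,)
json.dump(off,open("off.json","w"))
p,d=optics.get_image("wrist"); cv2.imwrite("pics/w3.png",p[:,:,::-1])
p,d=optics.get_image("scene"); cv2.imwrite("pics/s3.png",cv2.resize(p[130:260,220:400,::-1],None,fx=4,fy=4))
E
```

```text
0.0021000000000000003 [-9.54515742 -1.83911142  4.03201275] [-130.30678837    4.30603481   25.46434741] 11.0
th 1.0 off 2.40 f [-6.3 -3.1 -0.5] b [-130.3    4.4   26.1] t 11.25
th 2.0 off 2.63 f [-7.1 -2.8 -0.7] b [-130.3    4.4   27. ] t 11.50
th 3.0 off 2.90 f [-6.6 -3.2 -0.4] b [-130.3    4.4   28. ] t 11.75
th 4.0 off 3.08 f [-7.8 -3.4 -0.6] b [-130.2    4.4   29. ] t 12.00
th 5.0 off 3.20 f [-8.5 -2.8 -0.6] b [-130.1    4.5   30.1] t 12.25
th 6.0 off 3.33 f [-8.4 -2.3 -0. ] b [-130.     4.5   31.1] t 12.50
th 7.0 off 3.46 f [-8.3 -2.2 -0.5] b [-130.     4.5   32.1] t 12.75
th 8.0 off 3.62 f [-8.  -2.7 -0.9] b [-129.8    4.5   33.2] t 13.00
th 9.0 off 3.75 f [-8.4 -3.2  0.1] b [-129.7    4.5   34.2] t 13.25
th 10.0 off 3.80 f [-9.3 -2.6 -0.1] b [-129.5    4.5   35.3] t 13.50
th 11.0 off 3.93 f [-8.4 -2.3  0.5] b [-129.4    4.5   36.3] t 13.75
th 12.0 off 4.02 f [-8.9 -3.8  1. ] b [-129.2    4.5   37.3] t 14.00
```

View pics/w3.png

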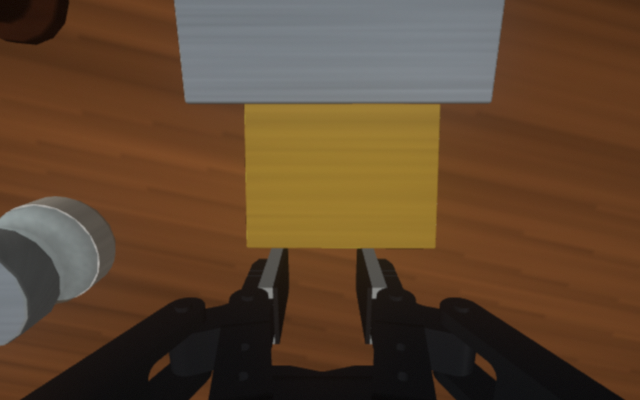

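View pics/s3.png

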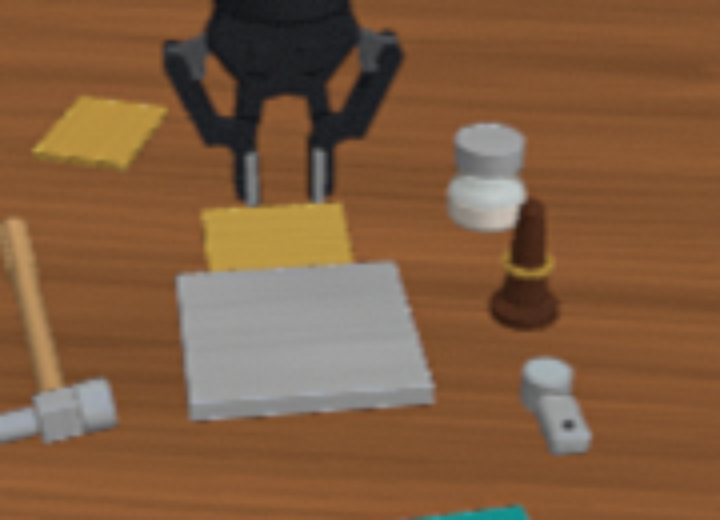

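The near edge stays on the pads (row 247) and is rising with them, while the far edge stays on the block. The tip is working, so I continue.

Run:
```python
from lift import *
off=json.load(open("off.json"))
off=run(np.radians(12),np.radians(45),np.radians(1.5),off,.0042,.0256,lambda th:np.interp(np.degrees(th),[12,20,45],[9,8,6]),speed=.02)
json.dump(off,open("off.json","w"))
p,d=optics.get_image("wrist"); cv2.imwrite("pics/w4.png",p[:,:,::-1])
p,d=optics.get_image("scene"); cv2.imwrite("pics/s4.png",cv2.resize(p[130:260,220:400,::-1],None,fx=4,fy=4))
```

```text
th 13.5 off 3.94 f [-9.8 -2.1 -0.1] b [-128.9    4.6   38.9] t 14.35
th 15.0 off 3.97 f [-8.3 -2.   1.4] b [-128.5    4.5   40.5] t 14.60
th 16.5 off 3.92 f [-9.  -2.7  1.2] b [-128.2    4.5   42. ] t 14.85
th 18.0 off 3.96 f [-7.7 -1.   1.2] b [-127.7    4.6   43.6] t 15.10
th 19.5 off 3.96 f [-8.1 -0.6  1.3] b [-127.3    4.6   45.1] t 15.35
th 21.0 off 3.96 f [-7.9 -1.4  2. ] b [-126.8    4.6   46.6] t 15.60
th 22.5 off 3.98 f [-7.6 -0.5  2. ] b [-126.2    4.6   48.1] t 15.85
th 24.0 off 4.09 f [-6.3 -0.3  1.1] b [-125.6    4.6   49.6] t 16.10
th 25.5 off 4.19 f [-6.3 -0.4  1.7] b [-125.     4.6   51.1] t 16.35
th 27.0 off 4.28 f [-6.3 -0.2  1.4] b [-124.3    4.6   52.5] t 16.60
th 28.5 off 4.33 f [-6.7 -1.6  1.3] b [-123.5    4.6   53.9] t 16.85
th 30.0 off 4.37 f [-6.8 -0.4  2.3] b [-122.8    4.6   55.3] t 17.10
th 31.5 off 4.41 f [-6.5 -0.   2. ] b [-122.     4.6   56.7] t 17.35
th 33.0 off 4.46 f [-6.4 -0.3  2.6] b [-121.1    4.6   58.1] t 17.60
th 34.5 off 4.53 f [-5.9  0.2  2.6] b [-120.2    4.6   59.4] t 17.85
th 36.0 off 4.59 f [-6.1  1.2  3.2] b [-119.2    4.6   60.8] t 18.10
th 37.5 off 4.72 f [-5.   0.6  1.3] b [-118.2    4.5   62.1] t 18.35
th 39.0 off 4.82 f [-5.2  0.9  3.7] b [-117.2    4.5   63.4] t 18.60
th 40.5 off 4.89 f [-5.5  0.8  3.4] b [-116.1    4.5   64.6] t 18.85
th 42.0 off 4.94 f [-5.6 -0.3  4.4] b [-115.     4.5   65.8] t 19.10
th 43.5 off 5.00 f [-5.3  1.1  4.1] b [-113.9    4.5   67. ] t 19.35
th 45.0 off 5.07 f [-5.2  1.4  3.9] b [-112.7    4.5   68.2] t 19.60
```

View pics/w4.png

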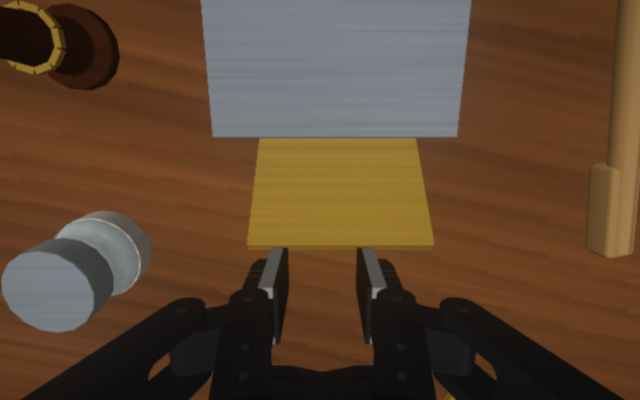

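View pics/s4.png

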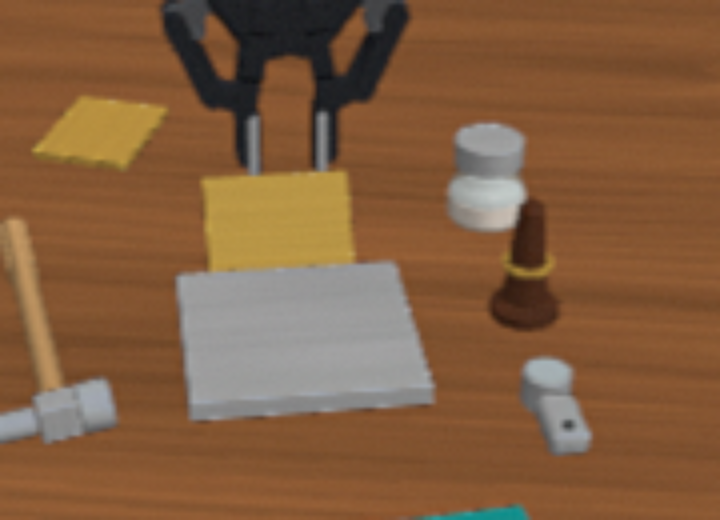

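The plaque is tipped to about 45°, still on the pads. Next I take it on to near upright.

Run:
```python
from lift import *
off=json.load(open("off.json"))
off=run(np.radians(45),np.radians(84),np.radians(2),off,.0042,.0256,lambda th:np.interp(np.degrees(th),[45,70],[5,3]),speed=.025)
json.dump(off,open("off.json","w"))
p,d=optics.get_image("wrist"); cv2.imwrite("pics/w5.png",p[:,:,::-1])
p,d=optics.get_image("scene"); cv2.imwrite("pics/s5.png",cv2.resize(p[130:260,220:400,::-1],None,fx=4,fy=4))
```

```text
th 47.0 off 5.10 f [-4.4  2.   3.5] b [-111.1    4.4   69.7] t 19.95
th 49.0 off 5.14 f [-4.2  1.9  3.2] b [-109.6    4.3   71. ] t 20.20
th 51.0 off 5.22 f [-3.5  2.1  3.5] b [-108.     4.2   72.3] t 20.45
th 53.0 off 5.38 f [-2.4  1.7  2.6] b [-106.4    4.2   73.6] t 20.70
th 55.0 off 5.49 f [-2.8  0.9  3. ] b [-104.7    4.1   74.9] t 20.95
th 57.0 off 5.61 f [-2.6  2.   3.4] b [-102.9    4.1   76.1] t 21.20
th 59.0 off 5.74 f [-2.2  0.5  1.6] b [-101.2    4.1   77.1] t 21.45
th 61.0 off 5.96 f [-1.   0.3  1.5] b [-99.3   4.1  78.2] t 21.70
th 63.0 off 6.17 f [-0.9  0.1  1.1] b [-97.4   4.1  79.1] t 21.95
th 65.0 off 6.41 f [-0.4  0.1  1.4] b [-95.4   4.2  80. ] t 22.20
th 67.0 off 6.61 f [-0.8  0.3  1. ] b [-93.3   4.1  80.9] t 22.45
th 69.0 off 6.78 f [-1.   0.1  0.4] b [-91.3   4.1  81.7] t 22.70
th 71.0 off 6.98 f [-0.4 -0.5  1.7] b [-89.2   4.1  82.4] t 22.95
th 73.0 off 7.17 f [-0.6  0.2  1.2] b [-87.1   4.2  83.1] t 23.20
th 75.0 off 7.40 f [-0.2 -0.5 -0.4] b [-84.9   4.2  83.6] t 23.45
th 77.0 off 7.67 f [ 0.5 -0.6 -0. ] b [-82.8   4.2  84. ] t 23.70
th 79.0 off 7.91 f [-0.   0.3  0.7] b [-80.5   4.2  84.5] t 23.95
th 81.0 off 8.11 f [-0.5 -0.2 -0. ] b [-78.3   4.2  84.9] t 24.20
th 83.0 off 8.36 f [0.  0.4 0.8] b [-76.    4.2  85.2] t 24.45
th 84.0 off 8.58 f [-0.2  0.2  0.4] b [-74.8   4.2  85.3] t 24.70
```

View pics/w5.png

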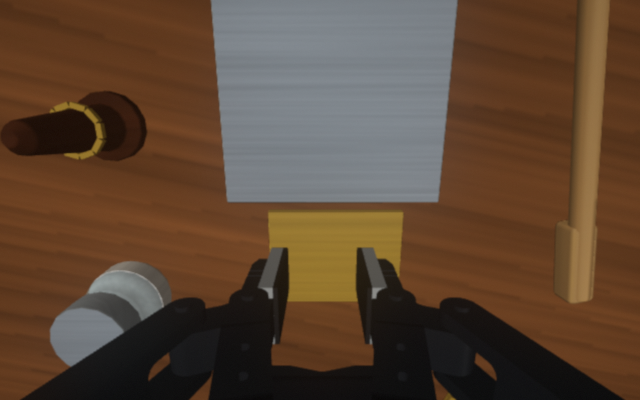

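View pics/s5.png

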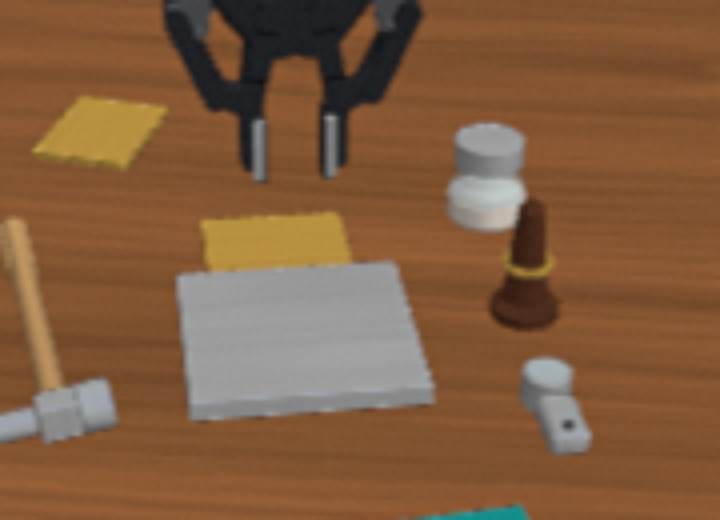

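The plaque slipped off at about 58° and fell back to the bench, still square, with a gap of a few mm to the block. The cause was that my servo only pressed horizontally. At steep angles the press has to go along the plate. I'll retry with a radial force servo and the tip edge at mid-thickness.

```bash
cat > lift2.py <<'E'
from h import *
import json
H=.0028; ZT=.0247
def contact(th):
    if th<=np.pi/2:
        s,c=np.sin(th),np.cos(th); return -.06-.006*s-.06*c+H*s, .06*s+H*c
    a=th-np.pi/2; s,c=np.sin(a),np.cos(a); px,pz=-(.006-H),.048
    return -.06+px*c+pz*s, .012+pz*c-px*s
def run2(d0,d1,dd,off,y,tgt,speed=.025,k=.0001):
    th=d0
    while th<d1-1e-6:
        th=min(th+dd,d1); t=np.radians(th)
        x,z=contact(t); s,c=np.sin(t),np.cos(t)
        r.move_straight(W(x-.011+off*c,y,ZT+z-off*s),speed=speed)
        f,b,T=F(); fr=-f[0]*c+f[2]*s; ft=-f[0]*s-f[2]*c  # push radial inwards / tangential (forward)
        print(f"th {th:.1f} off {off*1e3:.2f} fr {fr:.1f} ft {ft:.1f} fy {f[1]:.1f} b {(b*1e3).round(1)} t {T:.2f}")
        if d0>=0 and th>6 and fr<1.0 and th<88: print("LOST"); break
        off+=np.clip(k*(tgt(th)-fr),-.0006,.0006)
    return off,th
E
python3 - <<'E'
from lift2 import *
y=.0042
b=F()[1]
r.move_straight(W(-.160,y,b[2]),speed=.2)
r.move_straight(W(-.160,y,ZT+H),speed=.15)
f0=F(); print(f0)
print(r.move_straight(W(-.11,y,ZT+H),speed=.03,max_force=8),F())
off=.001
for i in range(12):
    r.move_straight(W(-.131+off,y,ZT+H),speed=.02); f,b,t=F()
    if -f[0]>10: break
    off+=.0004
print(off,f,b*1e3,t)
p,d=optics.get_image("wrist"); cv2.imwrite("pics/w6.png",p[:,:,::-1])
off,th=run2(0,30,1.5,off,y,lambda t:11)
json.dump((off,th),open("off.json","w"))
E
```

```text
(array([ 0.33481737, -0.11188731, -0.42910678]), array([-0.15917082,  0.00411752,  0.02743296]), 25.9083)
True (array([-1.48465279, -0.05284832,  0.78972456]), array([-0.13040711,  0.00461911,  0.02682654]), 26.95)
0.003800000000000001 [-11.30501613  -0.61888889   0.88462454] [-129.89836096    4.60954464   26.86349165] 28.95
th 1.5 off 3.80 fr 10.2 ft 1.1 fy -0.8 b [-129.9    4.7   28.3] t 29.25
th 3.0 off 3.88 fr 9.8 ft 0.8 fy -1.1 b [-129.8    4.6   29.7] t 29.50
th 4.5 off 4.01 fr 9.6 ft 1.0 fy -1.5 b [-129.7    4.7   31.2] t 29.75
th 6.0 off 4.14 fr 9.8 ft 0.7 fy -0.4 b [-129.6    4.7   32.6] t 30.00
th 7.5 off 4.27 fr 11.1 ft 1.7 fy -1.6 b [-129.4    4.7   34. ] t 30.25
th 9.0 off 4.26 fr 10.7 ft 0.6 fy -0.9 b [-129.2    4.7   35.5] t 30.50
th 10.5 off 4.29 fr 11.0 ft 0.6 fy -0.5 b [-129.     4.7   37. ] t 30.75
th 12.0 off 4.29 fr 12.4 ft 1.2 fy -0.4 b [-128.8    4.7   38.4] t 31.00
th 13.5 off 4.15 fr 10.4 ft 1.5 fy -0.3 b [-128.5    4.6   39.9] t 31.25
th 15.0 off 4.22 fr 10.0 ft 1.3 fy -0.6 b [-128.1    4.6   41.3] t 31.50
th 16.5 off 4.31 fr 9.7 ft 1.9 fy -0.2 b [-127.8    4.7   42.7] t 31.75
th 18.0 off 4.44 fr 11.9 ft 0.8 fy 0.4 b [-127.4    4.6   44. ] t 32.00
th 19.5 off 4.36 fr 11.2 ft 1.4 fy -0.2 b [-127.     4.6   45.5] t 32.25
th 21.0 off 4.34 fr 10.9 ft 1.0 fy 0.3 b [-126.5    4.6   46.9] t 32.50
th 22.5 off 4.35 fr 10.9 ft 1.4 fy 0.1 b [-126.     4.6   48.2] t 32.75
th 24.0 off 4.36 fr 10.4 ft 1.8 fy -0.1 b [-125.5    4.6   49.6] t 33.00
th 25.5 off 4.42 fr 11.1 ft 1.3 fy -0.1 b [-124.9    4.6   50.9] t 33.25
th 27.0 off 4.41 fr 11.2 ft 1.6 fy -0.3 b [-124.3    4.6   52.2] t 33.50
th 28.5 off 4.39 fr 11.4 ft 1.5 fy -0.2 b [-123.7    4.6   53.5] t 33.75
th 30.0 off 4.35 fr 11.2 ft 0.6 fy 0.5 b [-122.6    4.5   54.9] t 34.00
```

View pics/w6.png

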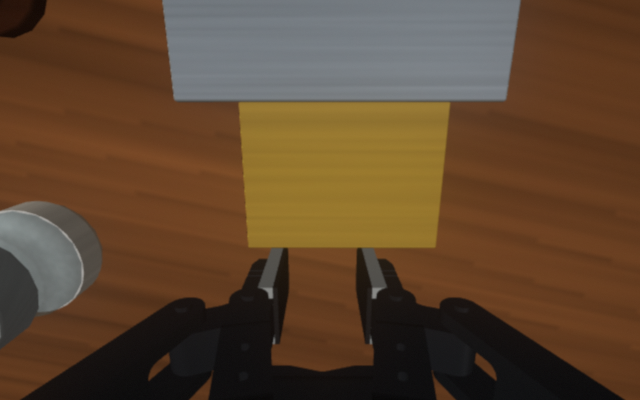

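The force is a steady 11 N along the plate. I continue to 80°.

Run:
```python
from lift2 import *
off,th=json.load(open("off.json"))
off,th=run2(th,80,2,off,.0042,lambda t:11)
json.dump((off,th),open("off.json","w"))
p,d=optics.get_image("wrist"); cv2.imwrite("pics/w7.png",p[:,:,::-1])
p,d=optics.get_image("scene"); cv2.imwrite("pics/s7.png",cv2.resize(p[130:260,220:400,::-1],None,fx=4,fy=4))
```

```text
th 32.0 off 4.33 fr 10.6 ft 1.2 fy 0.2 b [-121.6    4.6   56.6] t 34.25
th 34.0 off 4.37 fr 10.8 ft 1.3 fy 0.6 b [-120.7    4.5   58.2] t 34.50
th 36.0 off 4.39 fr 12.3 ft 0.8 fy 0.0 b [-119.6    4.5   59.7] t 34.75
th 38.0 off 4.26 fr 10.8 ft 1.4 fy 1.3 b [-118.4    4.5   61.4] t 35.00
th 40.0 off 4.28 fr 11.1 ft 2.1 fy 0.9 b [-117.3    4.5   62.9] t 35.25
th 42.0 off 4.27 fr 11.1 ft 1.9 fy 1.4 b [-116.     4.5   64.4] t 35.50
th 44.0 off 4.26 fr 12.0 ft 2.0 fy 1.3 b [-114.7    4.5   65.8] t 35.75
th 46.0 off 4.16 fr 11.5 ft 1.0 fy 1.9 b [-113.3    4.4   67.3] t 36.00
th 48.0 off 4.11 fr 11.8 ft 2.0 fy 1.3 b [-111.9    4.5   68.6] t 36.25
th 50.0 off 4.03 fr 12.1 ft 2.6 fy 0.9 b [-110.4    4.4   70. ] t 36.50
th 52.0 off 3.92 fr 11.1 ft 1.5 fy 0.6 b [-108.9    4.4   71.3] t 36.75
th 54.0 off 3.92 fr 12.8 ft 0.9 fy 1.6 b [-107.3    4.4   72.5] t 37.00
th 56.0 off 3.73 fr 11.5 ft 1.9 fy 2.3 b [-105.6    4.4   73.8] t 37.25
th 58.0 off 3.68 fr 12.9 ft 1.0 fy 1.1 b [-103.9    4.3   74.9] t 37.50
th 60.0 off 3.49 fr 11.6 ft 2.2 fy 2.0 b [-102.1    4.3   76.1] t 37.75
th 62.0 off 3.43 fr 10.3 ft 1.4 fy 2.6 b [-100.3    4.3   77.2] t 38.00
th 64.0 off 3.50 fr 12.9 ft 1.2 fy 1.7 b [-98.5   4.3  78.1] t 38.25
th 66.0 off 3.31 fr 12.0 ft 1.5 fy 2.5 b [-96.5   4.2  79.1] t 38.50
th 68.0 off 3.21 fr 11.6 ft 1.0 fy 2.3 b [-94.6   4.2  79.9] t 38.75
th 70.0 off 3.15 fr 11.6 ft 0.7 fy 2.2 b [-92.6   4.2  80.7] t 39.00
th 72.0 off 3.10 fr 12.6 ft 0.6 fy 2.1 b [-90.5   4.1  81.4] t 39.25
th 74.0 off 2.93 fr 11.3 ft 0.7 fy 2.8 b [-88.5   4.1  82.1] t 39.50
th 76.0 off 2.91 fr 11.4 ft 0.8 fy 2.1 b [-86.4   4.1  82.6] t 39.75
th 78.0 off 2.87 fr 10.9 ft 1.1 fy 2.2 b [-84.3   4.1  83.1] t 40.00
th 80.0 off 2.88 fr 10.2 ft 0.1 fy 3.3 b [-82.2   4.   83.5] t 40.25
```

View pics/w7.png

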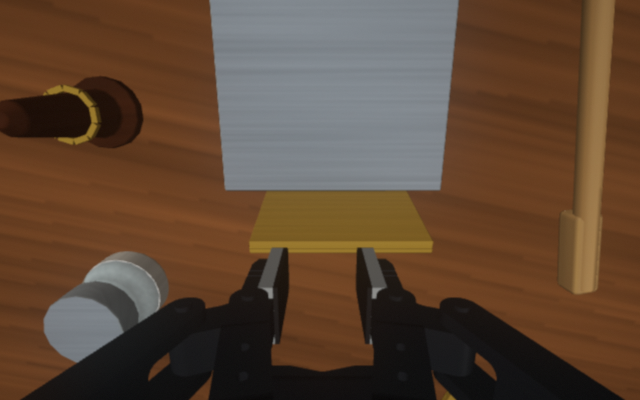

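View pics/s7.png

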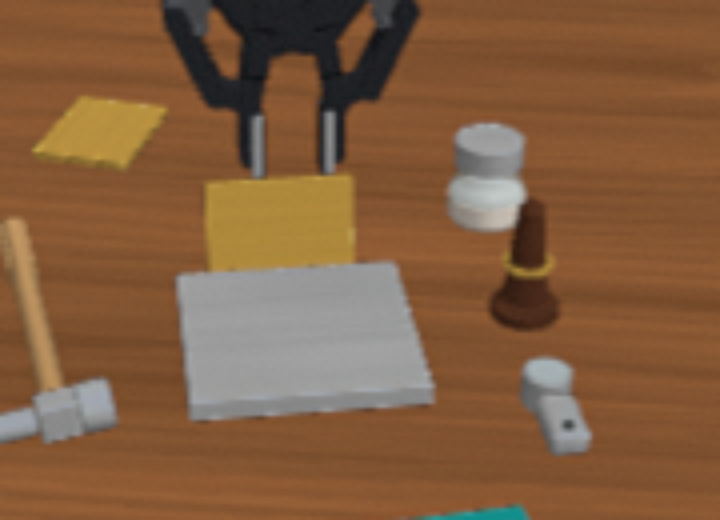

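It stands near upright at about 80°, held by the tips. Next I go over the top.

Run:
```python
import lift2
from lift2 import *
o=lift2.contact
def contact(th):
    if th<=np.pi/2: return o(th)
    a=th-np.pi/2; s,c=np.sin(a),np.cos(a)
    return -.06+H-.006*c+.048*s, .012+.048*c+.006*s
lift2.contact=contact
off,th=json.load(open("off.json"))
off,th=run2(th,118,2,off,.0042,lambda t:np.interp(t,[84,92],[10,6]),speed=.03)
p,d=optics.get_image("wrist"); cv2.imwrite("pics/w8.png",p[:,:,::-1])
p,d=optics.get_image("scene"); cv2.imwrite("pics/s8.png",cv2.resize(p[130:260,220:400,::-1],None,fx=4,fy=4))
```

```text
th 82.0 off 2.96 fr 11.6 ft 0.6 fy 2.7 b [-80.    4.   83.8] t 40.60
th 84.0 off 2.80 fr 10.2 ft 0.1 fy 3.0 b [-77.9   4.   84. ] t 40.85
th 86.0 off 2.78 fr 10.3 ft 0.3 fy 3.4 b [-75.8   4.   84.2] t 41.10
th 88.0 off 2.66 fr 8.7 ft 0.3 fy 3.8 b [-73.7   4.   84.3] t 41.35
th 90.0 off 2.59 fr 10.1 ft 1.3 fy 2.9 b [-71.8   4.   84.3] t 41.60
th 92.0 off 2.28 fr 7.7 ft 1.9 fy 1.4 b [-70.5   4.   84.5] t 41.85
th 94.0 off 2.11 fr 6.6 ft 1.8 fy 2.1 b [-69.    3.9  84.6] t 42.10
th 96.0 off 2.05 fr 6.0 ft 1.2 fy 1.2 b [-67.4   3.9  84.6] t 42.35
th 98.0 off 2.05 fr 7.2 ft 1.1 fy 2.4 b [-65.9   3.9  84.5] t 42.60
th 100.0 off 1.92 fr 6.1 ft -0.2 fy 1.4 b [-64.5   3.9  84.4] t 42.85
th 102.0 off 1.91 fr 6.4 ft 1.0 fy 0.6 b [-62.9   3.8  84.2] t 43.10
th 104.0 off 1.87 fr 5.5 ft 0.8 fy 1.1 b [-61.4   3.8  84. ] t 43.35
th 106.0 off 1.93 fr 6.0 ft 0.3 fy -0.2 b [-59.8   3.8  83.7] t 43.60
th 108.0 off 1.92 fr 6.7 ft 0.8 fy 0.3 b [-58.4   3.8  83.3] t 43.85
th 110.0 off 1.85 fr 6.4 ft 0.7 fy 0.5 b [-56.9   3.8  82.9] t 44.10
th 112.0 off 1.82 fr 5.8 ft 0.6 fy 0.3 b [-55.5   3.8  82.4] t 44.35
th 114.0 off 1.84 fr 5.7 ft 0.7 fy 0.5 b [-54.    3.8  81.9] t 44.60
th 116.0 off 1.87 fr 6.9 ft 0.9 fy 0.4 b [-52.6   3.8  81.3] t 44.85
th 118.0 off 1.78 fr 5.5 ft 1.3 fy -0.2 b [-51.3   3.9  80.7] t 45.10
```

View pics/w8.png

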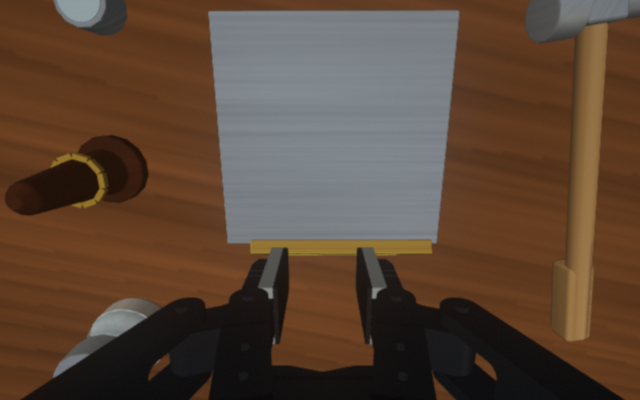

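View pics/s8.png

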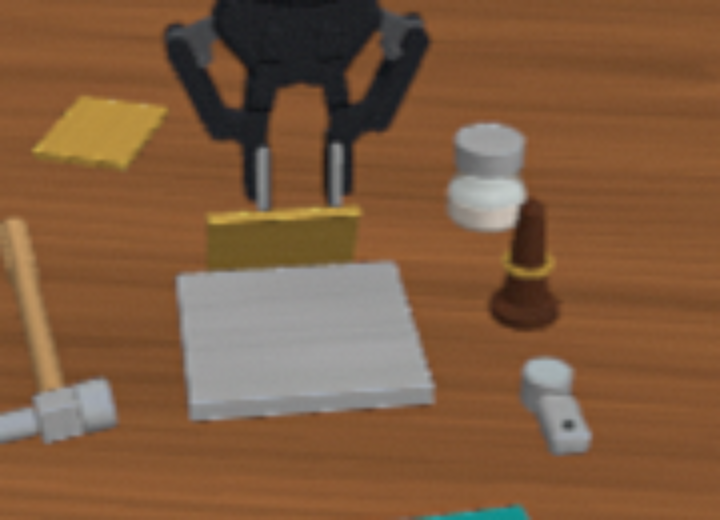

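It is tipped past upright, with the underside edge visible at row 247. I carry on forward so it falls.

Run:
```python
from h import *
b=F()[1]
r.move_straight(W(b[0]+.025,.004,b[2]+.001),speed=.07); print(F())
r.hold(.2)
p,d=optics.get_image("wrist"); cv2.imwrite("pics/w9.png",p[:,:,::-1])
p,d=optics.get_image("scene"); cv2.imwrite("pics/s9.png",cv2.resize(p[130:260,220:400,::-1],None,fx=4,fy=4))
```

```text
(array([-0.0635946 , -0.08605013,  0.06982254]), array([-0.02707437,  0.00425757,  0.08091427]), 45.7167)
```

View pics/w9.png

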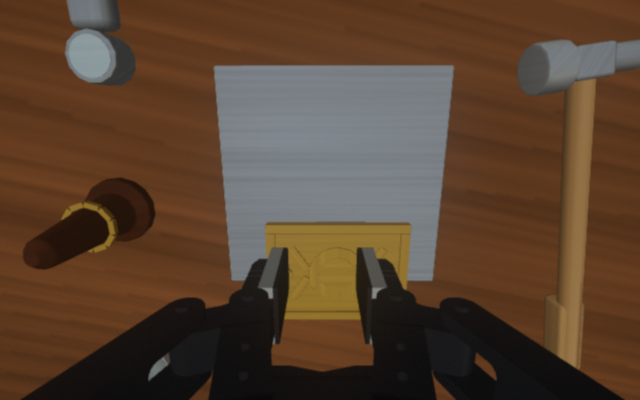

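View pics/s9.png

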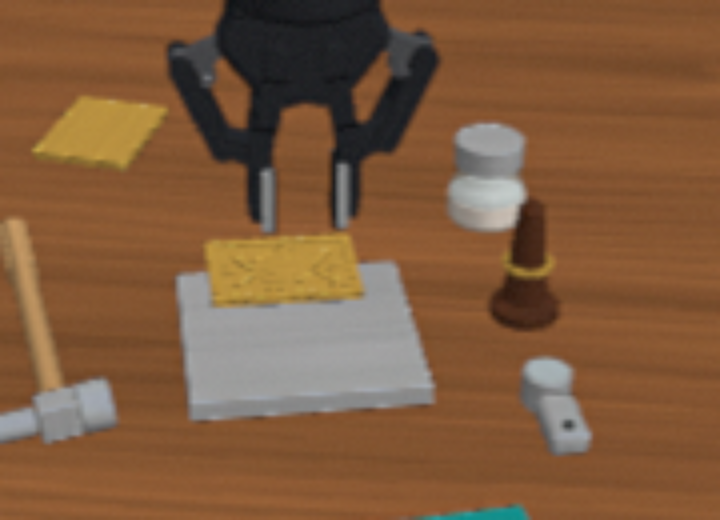

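It fell face up onto the block, with the near edge (row 318) overhanging the block edge (row 280) by about 20 mm. Next I push it fully on.

Run:
```python
from h import *
r.move_straight(W(-.125,.004,.082),speed=.2)
r.move_straight(W(-.125,.004,.0390),speed=.15); print(F())
print(r.move_straight(W(-.060,.004,.0390),speed=.04,max_force=25),F())
print(r.move_straight(W(-.042,.004,.0390),speed=.03,max_force=25),F())
b=F()[1]
r.move_straight(W(b[0]-.03,.004,b[2]+.001),speed=.1)
p,d=optics.get_image("wrist"); cv2.imwrite("pics/w10.png",p[:,:,::-1])
r.move_straight(W(b[0]-.05,.004,.15),speed=.25)
r.reach(W(-.30,-.02,.20),Q1)
p,d=optics.get_image("top"); cv2.imwrite("pics/t10.png",p[:,:,::-1]);np.savez("top10.npz",p=p,d=d)
p,d=optics.get_image("scene"); cv2.imwrite("pics/s10.png",cv2.resize(p[130:260,220:400,::-1],None,fx=4,fy=4)); print(F()[2])
```

```text
(array([ 0.2328364 , -0.80050765, -0.63125865]), array([-0.1243003 ,  0.00399178,  0.03880352]), 47.0917)
False (array([-0.53686036, -0.28960851, -0.15947395]), array([-0.05998818,  0.00398929,  0.03901406]), 48.8667)
False (array([-0.86434056, -0.41585622,  0.2604714 ]), array([-0.0417835 ,  0.00398671,  0.03905196]), 49.6167)
51.6833
```

View pics/t10.png

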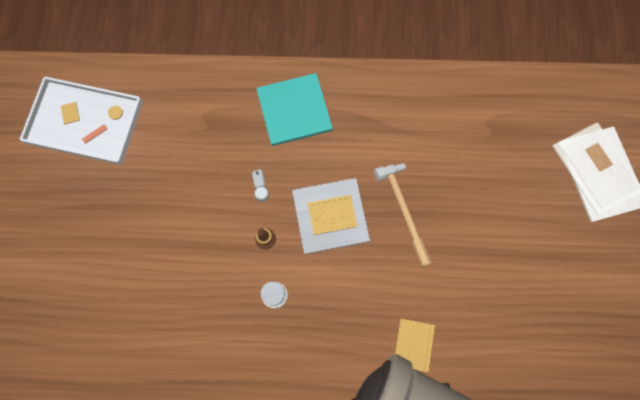

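View pics/s10.png

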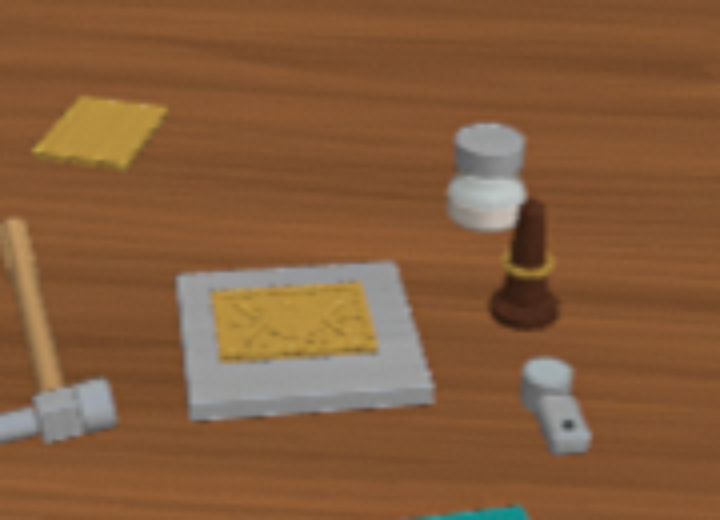

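The plaque is centred on the block, face up, the bystanders haven't moved, and the hand is clear. I hand in.

Run:
```python
from h import *
r.finish_job(); print(F())
```

```text
the job is handed in; nothing more can be done
the job is handed in; nothing more can be done
```

The plaque now lies face up near the middle of the block, with all four corners well inside its edges. I handed the job in just after 51.7 s on the robot's clock, under the 67 s limit.

- **What I did:** I pushed the plaque square against the block and tipped it up with the open fingertips, pressing about 10 N along the plate. I took it past upright so it fell onto the block, then pushed it about 50 mm further on.
- **First attempt failed:** on the first tip the plaque slipped off the fingers at about 58° and fell back onto the bench, still square to the block. The servo pressed only horizontally. I changed it to press along the plate, and the second tip worked.
- **Last checks:** in the final top and scene pictures the embossed face is up with a clear margin all round. The hammer, jar, ring cone and loupe appear where they started. I judged this by eye and made no fresh numerical fit of the plaque's pose.
- **Forces and hand position:** the tool-force readings I logged stayed below about 13 N. The hand was drawn back behind the work, about 0.2 m up.

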